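# Show the helper where the gasket goes

### The arm

A 6-joint arm with a two-finger parallel gripper is mounted at the origin on the work surface. World frame = base frame: x ahead of the robot, y to its left, z up, the work surface at z = 0. Lengths are in m, angles in rad, forces in N, time in s.
With the tool pointing down it reaches from about 0.25 to 0.725 m from the base axis. Payload 4 kg.
Tool frame: the origin (TCP) lies between the finger pads, 19 mm behind the fingertips; this is the grasp point; z points along the fingers, y is the line along which they close (so a half turn about z gives the same grasp; the last joint's range is limited). The gripper opens to 85 mm and grips with 20 to 120 N. Pads are 22 mm wide; open, the fingers measure 114 mm over their backs; the gripper's body (76 mm by 85 mm) begins 54 mm behind the grasp point. The pads swing forward as they close: fully open they stand 13 mm farther back than shut.
Start: joints at [-1.195, 0.241, 0.005, 1.335, 0, 1.571], TCP at [0.184, -0.465, 0.25] pointing down, gripper open.
Joint ranges: [-2.72, 2.72], [-1.05, 1.87], [-1.09, 1.28], [-1.99, 2.15], [-1.42, 1.44], [-3.14, 3.14]. Speed limits (rad/s): [2.79, 2.79, 3.14, 3.14, 3.14, 3.14].

### API

Orientations are given as a rotation vector (axis times angle).
In Python, from plant import r, read_camera, camera_model gives the robot as it stands. The module is installed in compiled form; this text tells all that it offers.
- The arm moves only by the tool play_rows, never from a script. Its argument "commands" is a list of rows, each a list of 3 entries, a list of its own where there are three numbers: the closure, from -1 (fully open) to 1 (shut), then the shift along the tool's x, y, z as a fraction of full scale, then the turn about the tool's z as a fraction of full scale. In form: [[claw, [tx, ty, tz], spin], ...]. A call has 1 to 20 rows; each row is the pose to reach, as a shift and turn from the pose commanded when the call began, along the tool's axes at that moment; what a row does not reach only later rows make up. Full scale, the value 1, is 0.6 m for a shift and pi/4 rad for a turn. A row lasts 1/8 s, in which the tool goes at most 62.5 mm and 10.7 degrees, less where a joint would pass 70% of its speed; a pose out of reach is approached as far as the arm can. A call with a number of a shift or a turn outside -1 to 1 is refused whole. A call with a gripper value outside its range is refused whole. The fingers move at their own pace and stop on an object; "newtons" is the grip in N (left out, the last holds). Time passes only in rows, so rows that repeat a pose let the fingers close. It gives the time, the measured TCP pose, the force, the opening and the grip force at its end, in the units of the state.
- r.observe(): the state, without advancing time (a new reading comes with each control period).
- read_camera(name): name is "scene" or "top" or "wrist"; returns the picture (480x640x3 uint8, red, green, blue); there is no depth.
- camera_model(name): a dict with "intrinsics" (3x3 intrinsics, pixels), "rvec" (rotation vector, rad) and "tvec" (3), from world to camera coordinates, as OpenCV has them; the wrist camera has in their place "T_tool_cam" (4x4, takes a point from camera to tool coordinates, whose origin is the TCP and whose axes are the flange's). Camera axes: x right, y down, z forward; pixel columns grow to the right and rows downward; lengths in m; the calibration is good to about 2 mm. A picture is of the moment at which its call begins: read the wrist's pose just before it. camera_model takes no time and is no camera call.
- r.close_job(): hands the job in; it is judged then, once.
The state is a dict: "clock": time; "q": joint angles; "qd": joint speeds; "effort": joint torques, N m; "ee_pos": TCP position; "ee_rot": TCP orientation; "contact_force": force on the tool from outside, world axes, zero at the start; "ft_torque": the same for the moment, N m; "gripper_width": finger opening in m; "grasp_force": force on a finger pad.
Only numpy, scipy, OpenCV 4.12 (cv2) and the standard library are available. Lean on these libraries where they do the work, as an engineer would, in place of code of your own. Each camera call takes 0.05 s, during which the arm holds its last target. There are 200 camera calls.

### The job

Show your kitchen helper that the black gasket ring belongs in the green tilt-out bin on the rail: with your fingertips in the bin's mouth, gently push the bin out all the way to its stop, without pinching it, and leave it open. Then point down at the black gasket ring from a few centimetres above and stay there for two seconds without touching it. Finish by pointing down at the bin's open mouth from a few centimetres above the middle of it, touching nothing, and stay there, with the bin still open and everything else on the counter left where it was.

Things in the scene. Friction and masses are not known exactly. Their poses are not given: they have to be found in the camera images.
- bin (a joint): tilt of the green plastic bin on its hinge: 0 = shut (upright), 0.42 rad = its stop, fully tilted out. It starts between 0 and 0.08. The bin's top swings towards the robot (the hanger's -x side). Stiff hinge: it stays where it is left; about 1.5 to 3 N at the rim moves it.
- bin_mouth (a point): centre of the bin's open mouth, in the plane of its rim; moves and tilts with the bin. x from the front wall to the back wall (away), y along the rim, z out of the mouth (straight up when shut). Inner face of the front wall is at x = -36 mm, of the back wall at x = +36 mm, side walls at y = +-94 mm. When shut it is 240 mm above the counter
- bin_hinge (a point): middle of the bin's hinge line, along the bin's lower front edge, 70 mm above the counter; it does not move with the bin; axes of the hanger (x level, away from the robot, z up). Seen from here the mouth centre at tilt 0 is at x = 42.5 mm, z = 170 mm
- bin_rim (a point): middle of the top outer edge of the bin's front wall; tilts with the bin, axes as bin_mouth. The bin is an empty open-topped box, outside 85 mm deep (x) by 200 mm wide (y) by 170 mm tall, green outside, white inside, walls 6 mm. Pushing the inner face of its front wall towards the robot tilts it out
- hanger: grey fixed back plate clipped on the steel rail and carrying the bin, 190 mm wide, top 218 mm above the counter (lower than the bin's rim); origin on the counter straight below the hinge line, x away from the robot
- rail: fixed steel rail bar 700 mm long along its y, 200 mm above the counter, on two posts, behind the bin; origin on the counter under its middle; about 95 mm behind the hinge line
- gasket: flat black rubber gasket ring lying on the counter: outer diameter 110 mm, inner 84 mm, 8 mm thick; origin at the centre of its underside (in the middle of the hole, at counter height), z up
- orange_ring: flat orange ring lying on the counter: outer diameter 110 mm, inner 84 mm, 8 mm thick; origin at the centre of its underside (in the middle of the hole, at counter height), z up; same size as the gasket, not the one asked for
- mug: blue ceramic mug, 80 mm across, 85 mm tall, handle at its +y; origin at the centre of its underside
- jar: amber glass spice jar with steel cap, 60 mm across, 80 mm tall; origin at the centre of its underside
- tiffin: steel tiffin carrier of two stacked tins with clamp bars and a carrying handle on top, 135 mm across, 160 mm tall; origin at the centre of its underside
- oil: green oil bottle with yellow cap, 66 mm across, 170 mm tall; origin at the centre of its underside
- spoon: wooden spoon 280 mm long lying on the counter roughly along the rail, below and in front of the bin, under 25 mm high; origin under its middle
Things that resemble listed ones, but are neither listed nor needed, are in the scene too. Of the things like the gasket, leave any that is blue, pink or purple; of the rest the smaller one is meant.

How it is judged:
On the way, in this order (a step that is already met when the one before it is completed fails the run):
1. the bin is tilted out to its stop (within 0.06 rad) (value of joint bin above 0.36 rad), for 0.2 s.
2. the tool points down over the black gasket ring, within its outline (TCP within 65 mm of its centre, TCP 30 to 110 mm above the counter), for two seconds (horizontal distance between the grasp point and gasket below 0.065 m and height (world z) of the grasp point between 0.03 and 0.11 m and angle between the grasp point's own z axis and vertical above 2.1 rad), for 1.8 s.
3. the tool points down at the bin's open mouth (horizontal distance between the grasp point and bin_mouth below 0.05 m and distance between the grasp point and bin_mouth below 0.115 m and z of the grasp point in the frame of bin_mouth above 0.02 m and angle between the grasp point's own z axis and vertical above 2.1 rad), for 0.3 s.
At the end, for the whole second after the job is handed in: The bin rests tilted out past 0.36 rad; the tool points down (within 55 degrees), TCP within 50 mm sideways and 115 mm in all of the mouth's centre and over 20 mm outside its plane; the gasket is within 10 mm and all else within 20 mm of its start (all of step 3 and value of joint bin above 0.36 rad and velocity of joint bin between -0.05 and 0.05 rad/s and distance of gasket from where it was at the start of the episode below 0.01 m and distance of each of orange_ring, mug, jar, tiffin, oil, spoon from where it was at the start of the episode below 0.02 m); the robot touches nothing.
It fails at once if the gasket ring is touched, or moved over 10 mm (contact force between any of the fingers, the arm and gasket above 0.3 N or distance of gasket from where it was at the start of the episode above 0.01 m).
It fails at once if a wall of the bin is pinched: fingers press on both its faces ((contact force between the fingers and bin_c0 above 1 N and contact force between the fingers and bin_c1 above 1 N) or (contact force between the fingers and bin_c2 above 1 N and contact force between the fingers and bin_c3 above 1 N) or (contact force between the fingers and bin_c4 above 1 N and contact force between the fingers and bin_c5 above 1 N) or (contact force between the fingers and bin_c6 above 1 N and contact force between the fingers and bin_c7 above 1 N)).
It fails at once if the bin is pushed roughly (over 30 N) (contact force between the fingers and bin_c0 above 30 N or contact force between the fingers and bin_c1 above 30 N or contact force between the fingers and bin_c2 above 30 N or contact force between the fingers and bin_c3 above 30 N or contact force between the fingers and bin_c4 above 30 N or contact force between the fingers and bin_c5 above 30 N or contact force between the fingers and bin_c6 above 30 N or contact force between the fingers and bin_c7 above 30 N).
It fails at once if something else on the counter is moved, lifted or knocked (over 20 mm) (distance of any of orange_ring, mug, jar, tiffin, oil, spoon from where it was at the start of the episode above 0.02 m).
It fails at once if something standing on the counter is tipped (angle between any of mug, jar, tiffin, oil's own z axis and vertical above 0.3 rad).
It also fails if it takes over 64 s, if anything falls off the work surface, if the arm or the gripper's body presses on something with over 40 N, if the wrist force passes 120 N, or if a joint passes its speed limit or range.

## Working session

There is one attempt and no reset: what is moved stays moved. The work goes in short steps, Python scripts to look and compute and a tool call to move; the robot and the scene stay as the last step left them, time stands still between calls to the robot, and variables do not carry over. Pictures are saved under pics/ and viewed, at most 10 in all, crops included, and the job is handed in when it is done.

Besides the shell and the picture viewer there is one more tool, called after ">>>" by a JSON object that holds its "fn" and its "kwargs". play_rows: Moves the arm, as the interface text tells. Shift numbers are shares of 0.6 m and turn numbers shares of pi/4 rad, none past 1 either way. Its arguments: {"type":"object","properties":{"commands":{"type":"array"},"newtons":{"type":"number"}},"required":["commands"]}

```bash
mkdir -p pics; python3 - <<'E'
from plant import r, read_camera, camera_model
import cv2
for n in("scene","top"):
    cv2.imwrite(f"pics/{n}.png",read_camera(n)[:,:,::-1]); print(n,camera_model(n))
print(camera_model("wrist")); print(r.observe())
E
```

```text
scene {'intrinsics': array([[553.7530186 ,   0.        , 309.12306842],
       [  0.        , 553.7530186 , 238.28902983],
       [  0.        ,   0.        ,   1.        ]]), 'rvec': array([ 2.45958251,  0.74863151, -0.25017116]), 'tvec': array([-0.42646381, -0.15727487,  1.81891037])}
top {'intrinsics': array([[525.93567988,   0.        , 311.78932   ],
       [  0.        , 525.93567988, 244.61405345],
       [  0.        ,   0.        ,   1.        ]]), 'rvec': array([ 2.12116433, -2.13776095,  0.16619878]), 'tvec': array([0.00204903, 0.52883037, 1.32567879])}
{'intrinsics': array([[347.81195844,   0.        , 323.28193706],
       [  0.        , 347.81195844, 241.97915889],
       [  0.        ,   0.        ,   1.        ]]), 'T_tool_cam': array([[-2.13268911e-04, -9.64404070e-01, -2.64432873e-01,
         6.81151959e-02],
       [ 9.99999669e-01, -4.13319917e-04,  7.00890809e-04,
         2.53121066e-06],
       [-7.85237322e-04, -2.64432636e-01,  9.64403839e-01,
        -1.24800183e-01],
       [ 0.00000000e+00,  0.00000000e+00,  0.00000000e+00,
         1.00000000e+00]])}
{'clock': 0.1, 'q': array([-1.19500518e+00,  2.41371184e-01,  3.87123882e-03,  1.33523518e+00,
        2.76660850e-06,  1.57078731e+00]), 'qd': array([-1.23579997e-03, -3.68597293e-03,  2.39256163e-03, -6.67322895e-04,
       -8.93877369e-05,  8.69800814e-04]), 'effort': array([ 6.75065767e-04, -3.73137474e+01,  2.53009683e+01,  1.08570416e-02,
        4.14633575e-05, -7.50887438e-06]), 'ee_pos': array([ 0.18330755, -0.46460797,  0.24918991]), 'ee_rot': array([-3.08442470e+00, -5.86482143e-01,  5.64241013e-04]), 'contact_force': array([-0.20780181,  0.11162804,  0.31210527]), 'ft_torque': array([-0.01510047,  0.05586911, -0.02428333]), 'grasp_force': 0.0, 'gripper_width': 0.08511456290334826}
```

View pics/scene.png

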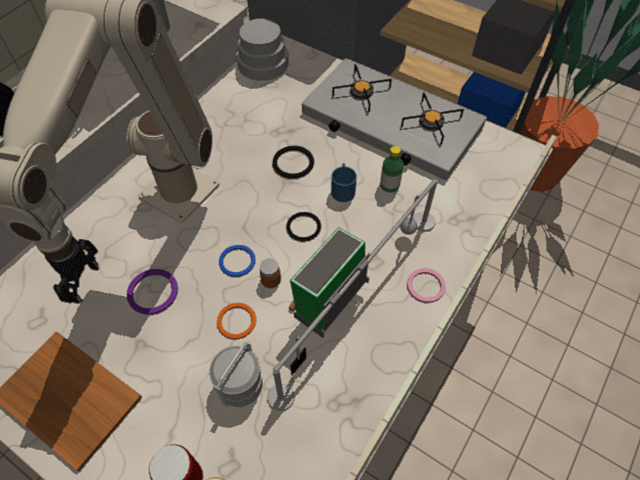

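View pics/top.png

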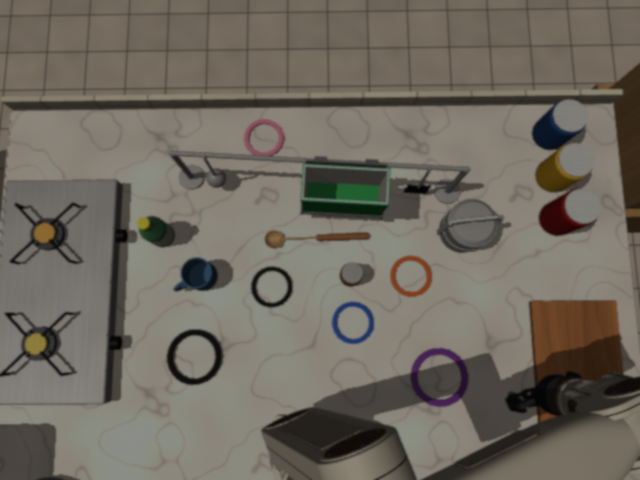

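Picture summary:
- **Bin:** green, with its mouth at about (346,187) in the top view.
- **Things like the gasket (top-view pixels):** small black (272,287), large black (195,356), orange (411,276), blue (353,322), purple (439,377), pink (264,138).
- **Choice:** the small black ring at (272,287), because the larger black one is excluded by the size rule.

I'll check that choice in a crop and measure.

```bash
cat > h.py <<'E'
import numpy as np, cv2
from plant import r, read_camera, camera_model
def ray(n,px,z):
    c=camera_model(n);R=cv2.Rodrigues(c["rvec"])[0];t=c["tvec"]
    d=R.T@np.linalg.solve(c["intrinsics"],[px[0],px[1],1]);o=-R.T@t
    return o+d*(z-o[2])/d[2]
def proj(n,P):
    c=camera_model(n);return cv2.projectPoints(np.float64(P),c["rvec"],c["tvec"],c["intrinsics"],None)[0][:,0]
E
python3 - <<'E'
from h import *
np.set_printoptions(precision=4,suppress=True)
a=cv2.imread("pics/top.png")
for n,p in dict(gask=(272,287),big=(195,356),orange=(411,276)).items(): print(n,ray("top",p,.004))
m=(a.max(2)<60).astype(np.uint8)[240:400,150:330]
N,L,S,C=cv2.connectedComponentsWithStats(m)
for i in range(1,N):
    if S[i,4]>200: print(S[i],C[i]+[150,240],ray("top",C[i]+[150,240],.004))
print("jar",ray("top",(352,272),.08),"mug",ray("top",(200,272),.085))
c=cv2.resize(a[140:320,230:430],None,fx=4,fy=3.3333*1.0,interpolation=2); c=cv2.resize(a[140:290,250:450],None,fx=4,fy=4,interpolation=2)
cv2.imwrite("pics/crop.png",c)
E
```

```text
gask [0.4227 0.1045 0.004 ]
big [0.245  0.3036 0.004 ]
orange [ 0.449 -0.264  0.004]
[ 32  19  36  31 765] [198.6222 274.3085] [0.458  0.3003 0.004 ]
[102  27  40  40 436] [271.0528 286.6376] [0.4237 0.107  0.004 ]
[ 17  90  56  54 900] [194.1389 356.6156] [0.2435 0.3058 0.004 ]
jar [ 0.4522 -0.1029  0.08  ] mug [0.4547 0.2786 0.085 ]
```

View pics/crop.png

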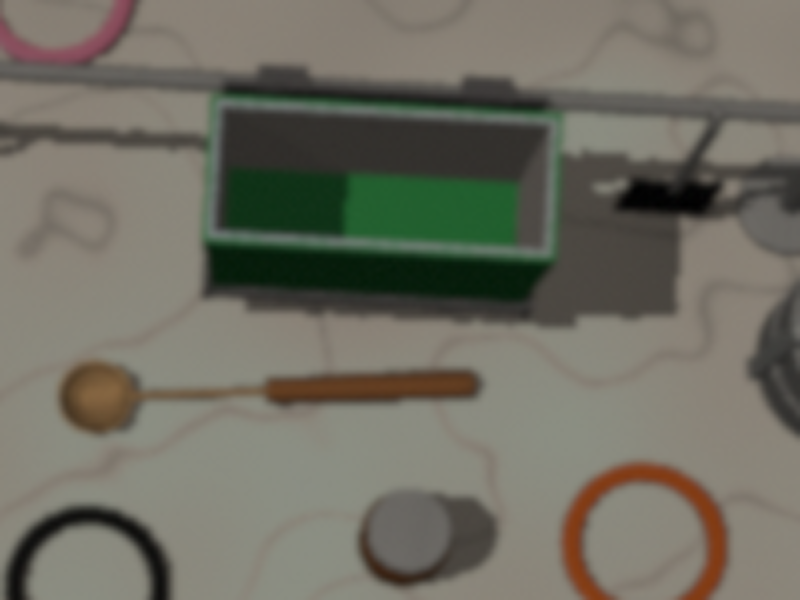

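The crop shows the small black ring at top (272,287), about 110 mm across, so it is the gasket. The outer corners of the bin's rim are at crop (211,93), (562,113), (554,258) and (206,243).

```bash
python3 - <<'E'
from h import *
from scipy.optimize import least_squares
np.set_printoptions(precision=4,suppress=True)
px=np.array([(211,93),(562,113),(554,258),(206,243)])/4+[250,140]
for p in px: print(ray("top",p,.24))
def pts(v):
    x,y,yaw,t=v; L=np.array([[85,100],[85,-100],[0,-100],[0,100]])/1e3
    o=[]
    for lx,ly in L:
        X=lx*np.cos(t)-.17*np.sin(t); Z=.07+lx*np.sin(t)+.17*np.cos(t)
        o.append([x+X*np.cos(yaw)-ly*np.sin(yaw),y+X*np.sin(yaw)+ly*np.cos(yaw),Z])
    return np.array(o)
f=lambda v:np.r_[(proj("top",pts(v))-px).ravel(),(v[3]-.04)/.03]
s=least_squares(f,[.55,0,0,.04]);print(s.x,s.fun)
x,y,yaw,_=s.x
def w(lx,lz,t,ly=0):
    X=lx*np.cos(t)-lz*np.sin(t);return x+X*np.cos(yaw)-ly*np.sin(yaw),y+X*np.sin(yaw)+ly*np.cos(yaw),.07+lx*np.sin(t)+lz*np.cos(t)
for t in (0,s.x[3],.42): print(t,"mouth",w(.0425,.17,t),"frontin",w(.006,.17,t),"rim",w(0,.17,t))
E
```

```text
[0.6847 0.0153 0.24  ]
[ 0.6708 -0.1847  0.24  ]
[ 0.586  -0.1775  0.24  ]
[0.5966 0.0185 0.24  ]
[ 0.5987 -0.0798 -0.0613  0.0421] [-0.0077  0.473   0.1016 -0.2472  0.7661  0.2235 -0.8637 -0.4697  0.0691]
0 mouth (np.float64(0.6411548754490494), np.float64(-0.08243941316372771), np.float64(0.24000000000000002)) frontin (np.float64(0.604723354062863), np.float64(-0.08020463140976414), np.float64(0.24000000000000002)) rim (np.float64(0.5987346108212982), np.float64(-0.07983727002555095), np.float64(0.24000000000000002))
0.042071789965498776 mouth (np.float64(0.6339806582418976), np.float64(-0.0819993324560471), np.float64(0.24163709280709544)) frontin (np.float64(0.5975813746434062), np.float64(-0.07976652823189803), np.float64(0.24010192545035058)) rim (np.float64(0.5915979307642022), np.float64(-0.07939949192107901), np.float64(0.23984956917252953))
0.42 mouth (np.float64(0.5682788600039445), np.float64(-0.07796905388633449), np.float64(0.24255493910812415)) frontin (np.float64(0.5350136407474664), np.float64(-0.07592849938277861), np.float64(0.22767168257144985)) rim (np.float64(0.5295453855272234), np.float64(-0.07559306576575572), np.float64(0.22522511985309243))
```

>>> {"fn": "play_rows", "kwargs": {"commands": [[1, [0, 0, -0.133], 0], [1, [0, 0, -0.133], 0.2], [1, [0.1, -0.034, -0.133], 0.4], [1, [0.2, -0.068, -0.133], 0.556], [1, [0.3, -0.102, -0.133], 0.556], [1, [0.4, -0.136, -0.133], 0.556], [1, [0.5, -0.17, -0.133], 0.556], [1, [0.6, -0.204, -0.133], 0.556], [1, [0.7, -0.238, -0.133], 0.556], [1, [0.8, -0.272, -0.133], 0.556], [1, [0.88, -0.3, -0.133], 0.556], [1, [0.931, -0.317, -0.133], 0.556], [1, [0.931, -0.317, -0.133], 0.556], [1, [0.931, -0.317, -0.133], 0.556], [1, [0.931, -0.317, -0.133], 0.556]], "newtons": 20}}

```text
clock: 1.98
ee_pos: [0.6326, -0.0842, 0.3302]
ee_rot: [3.14, -0.098, -0.0]
contact_force: [-0.8, 0.8, -0.4]
gripper_width: 0.0001
grasp_force: 0.0
```

```bash
python3 - <<'E'
from h import *
from scipy.spatial.transform import Rotation as R
np.set_printoptions(precision=4,suppress=True)
o=r.observe();print(o["clock"],o["ee_pos"],R.from_rotvec(o["ee_rot"]).as_matrix(),o["contact_force"],o["gripper_width"],o["q"])
cv2.imwrite("pics/w1.png",read_camera("wrist")[:,:,::-1])
E
```

```text
1.975 [ 0.6326 -0.0842  0.3302] [[ 0.9981 -0.0624 -0.    ]
 [-0.0624 -0.9981 -0.0002]
 [ 0.      0.0002 -1.    ]] [-0.8097  0.8232 -0.3548] 5.336095200814593e-05 [-0.1323  0.5312  0.6399  1.6794 -0.0002  3.0718]
```

View pics/w1.png

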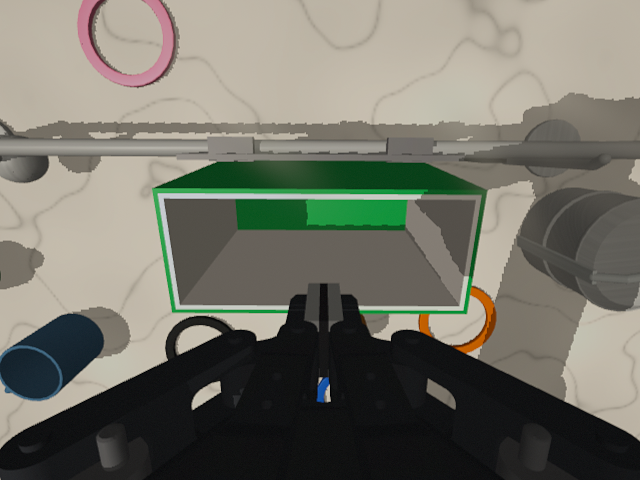

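The wrist view shows the shut fingers at about (323,290) over the bin. The inner front rim is at row 306 and the inner back rim at row 198. I'll convert these to world positions.

```bash
cat >> h.py <<'E'
from scipy.spatial.transform import Rotation as Ro
np.set_printoptions(precision=4,suppress=True)
def wray(px,z):
    o=r.observe();c=camera_model("wrist");T=np.eye(4);T[:3,:3]=Ro.from_rotvec(o["ee_rot"]).as_matrix();T[:3,3]=o["ee_pos"]
    W=T@c["T_tool_cam"];d=W[:3,:3]@np.linalg.solve(c["intrinsics"],[px[0],px[1],1]);return W[:3,3]+d*(z-W[2,3])/d[2]
E
python3 - <<'E'
from h import *
for p in [(320,306),(320,312)]:print(wray(p,.24))
for p in [(320,198),(320,190)]:print(wray(p,.2435))
print(wray((160,194),.2435),wray((481,194),.2435))
c=camera_model("wrist");q=np.linalg.inv(c["T_tool_cam"])@np.array([[0,0,.019,1],[-.011,0,.019,1],[.011,0,.019,1]]).T
u=c["intrinsics"]@q[:3];print((u/u[2]).T)
E
```

```text
[ 0.5971 -0.0795  0.24  ]
[ 0.5927 -0.0792  0.24  ]
[ 0.6705 -0.0843  0.2435]
[ 0.6754 -0.0846  0.2435]
[0.6791 0.0126 0.2435] [ 0.6668 -0.1822  0.2435]
[[324.108  303.2929   1.    ]
 [324.0982 325.3004   1.    ]
 [324.1183 280.4535   1.    ]]
```

>>> {"fn": "play_rows", "kwargs": {"commands": [[1, [0, 0, 0.08], 0], [1, [0, 0, 0.14], 0], [1, [0, 0, 0.177], 0], [1, [0, 0, 0.177], 0], [1, [-0.02, 0, 0.177], 0], [1, [-0.03, 0, 0.177], 0], [1, [-0.036, 0, 0.177], 0], [1, [-0.042, 0, 0.177], 0], [1, [-0.048, 0, 0.177], 0], [1, [-0.054, 0, 0.177], 0], [1, [-0.06, 0, 0.177], 0]]}}

```text
clock: 3.4
ee_pos: [0.5974, -0.081, 0.2237]
ee_rot: [3.14, -0.096, 0.001]
contact_force: [2.3, -0.1, -0.1]
gripper_width: -0.0002
grasp_force: 1.0
```

>>> {"fn": "play_rows", "kwargs": {"commands": [[1, [-0.006, 0, 0], 0], [1, [-0.012, 0, 0], 0], [1, [-0.018, 0, 0], 0], [1, [-0.024, 0, 0], 0], [1, [-0.03, 0, 0], 0], [1, [-0.036, 0, 0], 0], [1, [-0.042, 0, 0], 0], [1, [-0.047, 0, 0], 0], [1, [-0.052, 0, 0], 0]]}}

```text
clock: 4.53
ee_pos: [0.5661, -0.0791, 0.2237]
ee_rot: [3.14, -0.096, 0.0]
contact_force: [1.4, -0.5, 0.2]
gripper_width: -0.0002
grasp_force: 0.8
```

>>> {"fn": "play_rows", "kwargs": {"commands": [[1, [-0.003, 0, 0], 0], [1, [-0.006, 0, 0], 0], [1, [-0.009, 0, 0], 0], [1, [-0.012, 0, 0], 0]]}}

```text
clock: 5.03
ee_pos: [0.5592, -0.0787, 0.2237]
ee_rot: [3.14, -0.096, 0.001]
contact_force: [5.5, 0.4, -0.9]
gripper_width: -0.0003
grasp_force: 2.1
```

>>> {"fn": "play_rows", "kwargs": {"commands": [[1, [-0.002, 0, 0], 0], [1, [-0.003, 0, 0], 0]]}}

```text
clock: 5.28
ee_pos: [0.5589, -0.0787, 0.2241]
ee_rot: [3.14, -0.095, 0.006]
contact_force: [6.3, -0.7, -1.7]
gripper_width: 0.0003
grasp_force: 2.8
```

>>> {"fn": "play_rows", "kwargs": {"commands": [[1, [0.01, 0, 0], 0], [1, [0.02, 0, 0], 0], [1, [0.02, 0, -0.06], 0], [1, [0.02, 0, -0.13], 0], [1, [0.02, 0, -0.18], 0], [1, [0.02, 0, -0.18], 0], [1, [0.02, 0, -0.18], 0]]}}

```text
clock: 6.15
ee_pos: [0.5688, -0.0792, 0.3304]
ee_rot: [-3.14, 0.096, 0.004]
contact_force: [-0.1, 0.0, -1.2]
gripper_width: -0.0002
grasp_force: 0.0
```

```bash
python3 - <<'E'
from h import *
o=r.observe();print(o["ee_pos"],o["contact_force"])
cv2.imwrite("pics/w2.png",read_camera("wrist")[:,:,::-1])
E
```

```text
[ 0.5688 -0.0792  0.3304] [-0.1373  0.0105 -1.221 ]
```

View pics/w2.png

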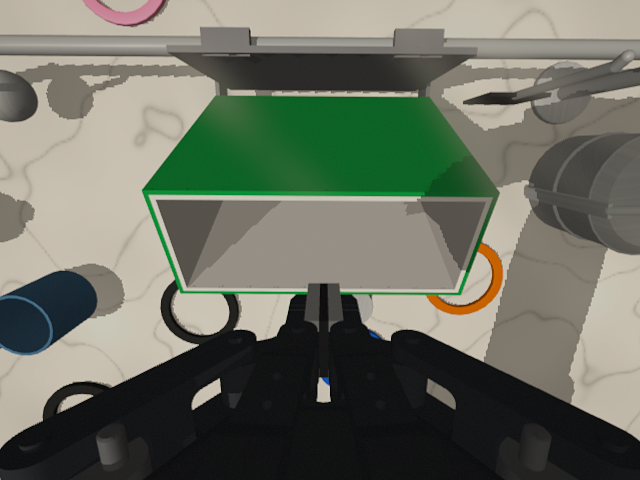

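The bin is tilted well out, with the outer back rim at row 191 and the outer front rim at row 293. The gasket is at about (201,308) and undisturbed. I'll estimate the tilt from these.

```bash
python3 - <<'E'
from h import *
for t in(.34,.38,.42):
    zf=.07+.17*np.cos(t);zb=zf+.085*np.sin(t)
    f=wray((323,293),zf);b=wray((323,191),zb)
    print(t,"meas front/back",f[0],b[0],"pred",.5987-.17*np.sin(t),.5987-.17*np.sin(t)+.085*np.cos(t))
print("gasket outer L/R/T/B",wray((162,308),.008),wray((241,308),.008),wray((201,343),.008))
E
```

```text
0.34 meas front/back 0.5379961701282939 0.612359958887028 pred 0.5420071943360616 0.6221413409059711
0.38 meas front/back 0.5369391700423105 0.6124586686141618 pred 0.5356435201997929 0.6145800142237963
0.42 meas front/back 0.5357707189254717 0.6125193516591834 pred 0.529380722979873 0.6069932829064193
gasket outer L/R/T/B [0.431  0.1569 0.008 ] [0.4242 0.046  0.008 ] [0.3725 0.1108 0.008 ]
```

Camera estimates of the tilt run from 0.38 to 0.42, so I'll press once more to be sure it's at the stop.

>>> {"fn": "play_rows", "kwargs": {"commands": [[1, [0, 0, 0.08], 0], [1, [0, 0, 0.15], 0], [1, [0, 0, 0.18], 0], [1, [0, 0, 0.18], 0], [1, [-0.01, 0, 0.18], 0], [1, [-0.017, 0, 0.18], 0], [1, [-0.02, 0, 0.18], 0], [1, [-0.022, 0, 0.18], 0], [1, [-0.022, 0, 0.18], 0]]}}

```text
clock: 7.32
ee_pos: [0.5585, -0.0786, 0.2251]
ee_rot: [3.14, -0.095, 0.01]
contact_force: [5.4, 0.6, -0.3]
gripper_width: 0.0001
grasp_force: 2.7
```

>>> {"fn": "play_rows", "kwargs": {"commands": [[1, [-0.002, 0, 0], 0], [1, [-0.003, 0, 0], 0], [1, [-0.003, 0, 0], 0]]}}

```text
clock: 7.7
ee_pos: [0.5582, -0.0787, 0.2254]
ee_rot: [3.14, -0.095, 0.015]
contact_force: [10.4, -1.0, -1.9]
gripper_width: -0.0002
grasp_force: 4.0
```

>>> {"fn": "play_rows", "kwargs": {"commands": [[1, [0.015, 0, 0], 0], [1, [0.028, 0, 0], 0], [1, [0.028, 0, -0.06], 0], [1, [0.028, 0, -0.13], 0], [1, [0.028, 0, -0.18], 0], [1, [0.028, 0, -0.18], 0], [1, [0.028, 0, -0.18], 0]]}}

```text
clock: 8.57
ee_pos: [0.5707, -0.0793, 0.3304]
ee_rot: [-3.14, 0.096, 0.003]
contact_force: [0.2, -0.8, -0.8]
gripper_width: 0.0001
grasp_force: 0.0
```

>>> {"fn": "play_rows", "kwargs": {"commands": [[1, [-0.07, -0.075, 0], 0], [1, [-0.14, -0.15, 0], 0], [1, [-0.21, -0.225, 0], 0], [1, [-0.275, -0.295, 0], 0], [1, [-0.275, -0.295, 0], 0], [1, [-0.275, -0.295, 0.1], 0], [1, [-0.275, -0.295, 0.2], 0], [1, [-0.275, -0.295, 0.3], 0], [1, [-0.275, -0.295, 0.37], 0], [1, [-0.275, -0.295, 0.409], 0], [1, [-0.275, -0.295, 0.409], 0]]}}

```text
clock: 9.95
ee_pos: [0.4153, 0.0119, 0.1006]
ee_rot: [-3.099, -0.001, 0.009]
contact_force: [0.5, -0.1, -0.1]
gripper_width: 0.0001
grasp_force: 0.0
```

```bash
python3 - <<'E'
from h import *
o=r.observe();print(o["ee_pos"],o["contact_force"])
cv2.imwrite("pics/w3.png",read_camera("wrist")[:,:,::-1])
cv2.imwrite("pics/t3.png",cv2.resize(read_camera("top")[:,:,::-1][130:430,100:500],None,fx=2,fy=2))
E
```

```text
[0.4153 0.0119 0.1006] [ 0.5042 -0.139  -0.1261]
```

View pics/w3.png

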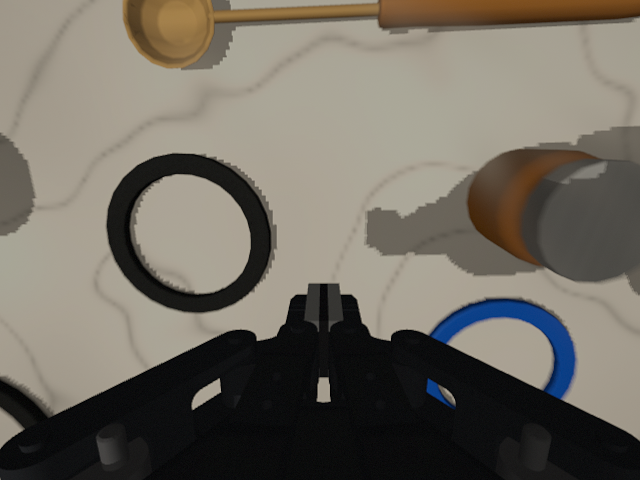

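>>> {"fn": "play_rows", "kwargs": {"commands": [[1, [0, 0, 0], 0], [1, [0, 0, 0], 0], [1, [0, 0, 0], 0], [1, [0, 0, 0], 0], [1, [0, 0, 0], 0], [1, [0, 0, 0], 0], [1, [0, 0, 0], 0], [1, [0, 0, 0], 0], [1, [0, 0, 0], 0], [1, [0, 0, 0], 0], [1, [0, 0, 0], 0], [1, [0, 0, 0], 0], [1, [0, 0, 0], 0], [1, [0, 0, 0], 0], [1, [0, 0, 0], 0], [1, [0, 0, 0], 0], [1, [0, 0, 0], 0], [1, [0, 0, 0], 0]]}}

```text
clock: 12.3
ee_pos: [0.4169, 0.0121, 0.1034]
ee_rot: [-3.099, -0.002, 0.002]
contact_force: [-0.7, 0.2, -0.5]
gripper_width: -0.0003
grasp_force: 0.0
```

The wrist view shows the gasket off to the left at (190,232). The arm stopped short because the last joint reached its range limit, so I'll unwind the spin.

>>> {"fn": "play_rows", "kwargs": {"commands": [[1, [0, 0, -0.05], -0.25], [1, [0, 0, -0.05], -0.5], [1, [0, 0, -0.05], -0.5], [1, [0, 0, -0.05], -0.5]]}}

```text
clock: 12.8
ee_pos: [0.4166, 0.0108, 0.1331]
ee_rot: [-3.041, -0.603, -0.009]
contact_force: [-0.3, 0.1, 0.1]
gripper_width: 0.0001
grasp_force: 0.0
```

```bash
python3 - <<'E'
from h import *
o=r.observe();M=Ro.from_rotvec(o["ee_rot"]).as_matrix();print(o["clock"],o["ee_pos"],o["q"],M)
print(M.T@(np.array([.421,.104,.085])-o["ee_pos"])/.6)
E
```

```text
12.8 [0.4166 0.0108 0.1331] [-0.003   0.1742 -0.4049  0.9939  0.0423  2.7472] [[ 0.9244  0.3814 -0.0021]
 [ 0.3811 -0.9236  0.0423]
 [ 0.0141 -0.0399 -0.9991]]
[ 0.0648 -0.1375  0.0866]
```

>>> {"fn": "play_rows", "kwargs": {"commands": [[1, [0.03, -0.07, 0], 0], [1, [0.065, -0.138, 0], 0], [1, [0.065, -0.138, 0.04], 0], [1, [0.065, -0.138, 0.085], 0], [1, [0.065, -0.138, 0.085], 0], [1, [0.065, -0.138, 0.085], 0]]}}

```text
clock: 13.55
ee_pos: [0.4214, 0.1043, 0.0867]
ee_rot: [-3.04, -0.605, -0.011]
contact_force: [-0.4, -0.4, 0.2]
gripper_width: -0.0005
grasp_force: 0.0
```

```bash
python3 - <<'E'
from h import *
o=r.observe();print(o["clock"],o["ee_pos"],o["contact_force"],o["q"])
cv2.imwrite("pics/w4.png",read_camera("wrist")[:,:,::-1])
E
```

```text
13.55 [0.4214 0.1043 0.0867] [-0.3617 -0.3525  0.2381] [ 0.2153  0.2575 -0.4393  0.8661  0.0416  2.9642]
```

View pics/w4.png

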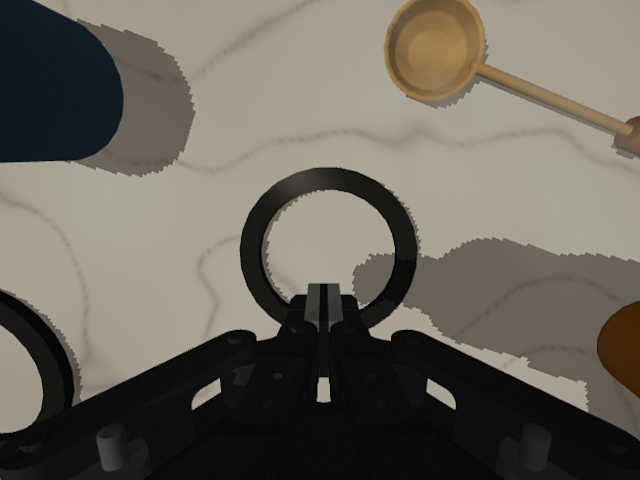

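>>> {"fn": "play_rows", "kwargs": {"commands": [[1, [0, 0, 0], 0], [1, [0, 0, 0], 0], [1, [0, 0, 0], 0], [1, [0, 0, 0], 0], [1, [0, 0, 0], 0], [1, [0, 0, 0], 0], [1, [0, 0, 0], 0], [1, [0, 0, 0], 0], [1, [0, 0, 0], 0], [1, [0, 0, 0], 0], [1, [0, 0, 0], 0], [1, [0, 0, 0], 0], [1, [0, 0, 0], 0], [1, [0, 0, 0], 0], [1, [0, 0, 0], 0], [1, [0, 0, 0], 0], [1, [0, 0, 0], 0], [1, [0, 0, 0], 0], [1, [0, 0, 0], 0]]}}

```text
clock: 15.98
ee_pos: [0.4212, 0.1043, 0.0863]
ee_rot: [-3.04, -0.606, -0.011]
contact_force: [-0.7, -0.4, -0.1]
gripper_width: -0.0001
grasp_force: 0.0
```

```bash
python3 - <<'E'
from h import *
print("gasket",wray((328,250),.008))
o=r.observe();M=Ro.from_rotvec(o["ee_rot"]).as_matrix()
for P in ([.421,.104,.315],[.572,-.079,.315]):print(M.T@(np.array(P)-o["ee_pos"])/.6)
E
```

```text
gasket [0.429  0.1077 0.008 ]
[ 0.0053 -0.0147 -0.3808]
[ 0.1208  0.3632 -0.3941]
```

>>> {"fn": "play_rows", "kwargs": {"commands": [[1, [0.001, -0.004, -0.1], 0], [1, [0.003, -0.008, -0.2], 0], [1, [0.004, -0.012, -0.3], 0], [1, [0.005, -0.015, -0.381], 0], [1, [0.005, -0.015, -0.39], 0], [1, [0.035, 0.08, -0.394], 0], [1, [0.065, 0.17, -0.394], 0], [1, [0.095, 0.26, -0.394], 0], [1, [0.121, 0.34, -0.394], 0], [1, [0.121, 0.363, -0.394], 0], [1, [0.121, 0.363, -0.394], 0], [1, [0.121, 0.363, -0.394], 0], [1, [0.121, 0.363, -0.394], 0], [1, [0.121, 0.363, -0.394], 0], [1, [0.121, 0.363, -0.394], 0]]}}

```text
clock: 17.85
ee_pos: [0.5719, -0.0783, 0.3154]
ee_rot: [-3.04, -0.608, -0.012]
contact_force: [-0.5, -0.4, 0.3]
gripper_width: 0.0
grasp_force: 0.0
```

```bash
python3 - <<'E'
from h import *
o=r.observe();print(o["clock"],o["ee_pos"],o["contact_force"],o["qd"])
a=cv2.resize(read_camera("wrist")[:,:,::-1],(400,300));b=cv2.resize(read_camera("top")[:,:,::-1],(400,300))
cv2.imwrite("pics/e.png",np.hstack([a,b]))
E
```

```text
17.85 [ 0.5719 -0.0783  0.3154] [-0.5146 -0.411   0.2736] [-0.0059  0.0073  0.0036 -0.0002  0.0003 -0.0004]
```

View pics/e.png

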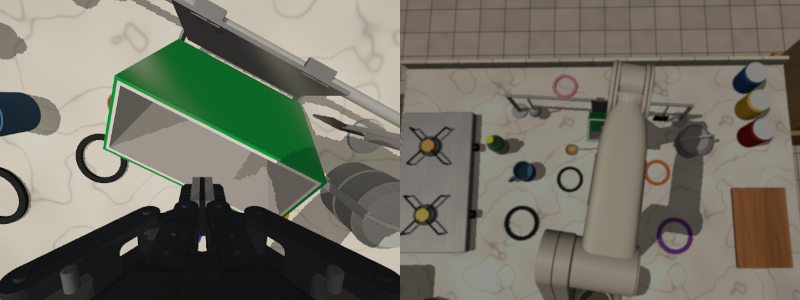

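The wrist half shows the bin open, with outer rim corners at (118,76), (326,183), (282,221) and (105,148). Everything in the top half is in place. I'll check the mouth centre and hand in.

```bash
python3 - <<'E'
from h import *
P=[wray(np.array(p)*1.6,z) for p,z in [((118,76),.26),((326,183),.26),((282,221),.225),((105,148),.225)]]
c=np.mean(P,0);o=r.observe();d=o["ee_pos"]-c;print(c,d,np.linalg.norm(d))
if np.hypot(*d[:2])<.03 and np.linalg.norm(d)<.095: print(r.close_job())
E
```

```text
[ 0.5778 -0.0807  0.2425] [-0.0058  0.0022  0.0727] 0.07294305780235213
the job is handed in; nothing more can be done
None
```

I pushed the bin out to its stop and left it open, and pointed at the black gasket ring for over two seconds. I handed the job in at about 18 s with the tool held about 73 mm above the bin's open mouth, touching nothing; the verdict was not shown to me.

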